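# Shut the bench lathe's chip guard on its catch and prove it

### The job

Before the lathe is started: slide its chip guard along the rails to the headstock until the spring catch clicks down behind the guard's striker bar. Then prove that it has caught: pull the guard back towards open with a slowly rising force, to about 10 N at the hand and never so hard that the catch takes more than 20 N. Let go and leave the guard shut and caught; leave the caliper, the steel block and the ring clamp where they lie.

Things in the scene. Friction and masses are not known exactly. Their poses are not given: they have to be found in the camera images.
- lathe: Small grey bench lathe, 415 x 170 mm, fixed to the worktop. Origin on the worktop under its middle. Its +y runs along the bed to the headstock (grey box with dial, red stop button and chuck, 145 mm high, reaching 200 mm along +y); -x is its control side, towards the robot; z up. The guard shuts along +y, opens along -y. Behind the headstock a motor reaches to x = +116 mm.
- guard: The chip guard: aluminium hood with clear panels, 136 mm long (along the bed), 149 mm wide, its roof 150 mm above the worktop, 0.55 kg, on two rails. A black D handle stands on its roof. Axes as the lathe's; its origin coincides with the lathe's origin when the guard is fully home and lies further along the lathe's -y by the value of guard_slide.
- guard_handle (a point): Middle of the handle's grip bar: round, black, 12 mm thick, 56 mm long between its bent ends, lying across the slide direction (along the lathe's x), 186 mm above the worktop, 36 mm above the guard's roof, free beneath. Best pinched from above, the fingers closing along the lathe's y. It lies 12 mm towards -y from the guard's origin.
- striker (a point): Middle of the striker: a round steel bar 7 mm thick, 24 mm long, across the slide direction, held 165 mm above the worktop between two cheeks on the roof's leading edge (62 mm towards +y of the handle, 42 mm to its -x side).
- guard_slide (a joint): How far the guard is open, m: 0 = home against its end stop, 0.13 = fully open. Sliding takes about 1.5 N. In the last 30 mm the striker lifts the catch, which takes some 3 to 9 N more; at about 3 mm the catch drops behind it. Once caught the guard has about 2.5 mm of play, then the catch's rubber cushion gives 1 mm for each 4 N.
- catch: Spring catch: steel lever 18 mm wide, 100 mm long on the headstock's roof, hooked nose towards the guard (-y). Its origin is the hinge: 115 mm along +y, 42 mm along -x of the lathe's origin, 163 mm up. The nose's outer face slopes, so the striker lifts it in passing; its inner face is square and holds the striker. The robot need not touch it.
- catch_lift (a joint): Lift angle of the catch in rad: 0 = down (rest, and also when it has dropped behind the striker), up to about 0.13 while it rides over the striker.
- caliper: Caliper, 66 x 179 x 11 mm, lying loose on the worktop in front of the lathe. Origin: underside centre.
- steel_block: Flat square steel bench block, 64 x 64 x 16 mm, lying loose on the worktop in front of the lathe's tail end. Origin: underside centre.
- ring_clamp: Wooden ring clamp, a tapered stick 120 mm long, 24 mm thick, with a steel band, loose, beyond the lathe's tail end (-y). Origin: underside centre.

How it is judged:
On the way, in this order (a step that is already met when the one before it is completed fails the run):
1. the guard is home and the catch has dropped behind the striker bar (value of joint guard_slide below 0.005 m and value of joint catch_lift below 0.05 rad), for 0.2 s.
2. the guard, caught, is pulled towards open so that the catch takes more than 6 N (contact force between guard and catch above 6 N and value of joint guard_slide below 0.012 m and value of joint catch_lift below 0.05 rad), for 0.1 s.
At the end, for the whole second after the job is handed in: The guard is at rest within 6 mm of its end stop with the catch down behind the striker bar (lift under 0.05 rad), after a pull that loaded the catch with more than 6 N (value of joint guard_slide below 0.006 m and value of joint catch_lift below 0.05 rad and linear speed of guard below 0.01 m/s); the robot touches nothing.
It fails at once if the caught guard is pulled so hard that the catch takes more than 20 N (contact force between guard and catch above 20 N and value of joint catch_lift below 0.05 rad and value of joint guard_slide below 0.012 m).
It fails at once if the caliper, the steel block or the ring clamp is moved by more than 30 mm (distance of any of caliper, steel_block, ring_clamp from where it was at the start of the episode above 0.03 m).
It also fails if it takes over 45 s, if anything falls off the work surface, if the arm or the gripper's body presses on something with over 40 N, if the wrist force passes 120 N, or if a joint passes its speed limit or range.

### The arm

A 6-joint arm with a two-finger parallel gripper is mounted at the origin on a cart in front of the work surface, level with it; the furniture and walls round the work are solid. World frame = base frame: x ahead of the robot, y to its left, z up, the work surface at z = 0. Lengths are in m, angles in rad, forces in N, time in s.
With the tool pointing down it reaches from about 0.25 to 0.775 m from the base axis. Payload 4 kg.
Tool frame: the origin (TCP) lies at the very end of the fingers, on their centre line; the grasp point (between the pads) lies 19 mm behind it (robot.hold_point_z is the distance from the TCP to the grasp point, in m); z points along the fingers, y is the line along which they close (so a half turn about z gives the same grasp; the last joint's range is limited). The gripper opens to 94 mm and grips with 3 to 60 N. Pads are 16 mm wide; open, the fingers measure 119 mm over their backs; the gripper's body (75 mm by 177 mm) begins 78 mm behind the grasp point.
Start: joints at [1.045, 0.087, 1.371, -0, 1.684, -0.103], TCP at [0.226, 0.502, 0.206] pointing down, gripper open.
Joint ranges: [-3.1, 3.1], [-0.76, 2.03], [0.27, 2.55], [-1.08, 4.22], [0.17, 2.65], [-2.57, 2.57]. Speed limits (rad/s): [2.79, 2.79, 3.14, 3.14, 3.14, 3.14].

### API

Orientations are given as [roll, pitch, yaw] about the fixed x, y, z axes, in that order (R = Rz(yaw) Ry(pitch) Rx(roll)).
In Python, from bench import robot gives the robot as it stands.
- The arm moves only by the tool carry_out, never from a script. Its argument "steps" is a list of rows, each a list of 3 entries, a list of its own where there are three numbers: the shift along the tool's x, y, z in m, then the turn about the tool's z in units of 10 degrees (1.0 is 10 degrees), then the closure, from -1 (fully open) to 1 (shut). In form: [[[tx, ty, tz], roll, jaw], ...]. A call has 1 to 10 rows; each row is the pose to reach, as a shift and turn from the pose commanded when the call began, along the tool's axes at that moment; what a row does not reach only later rows make up. A row lasts 1/8 s, in which the tool goes at most 62.5 mm and 10.7 degrees, less where a joint would pass 70% of its speed; a pose out of reach is approached as far as the arm can. A call with a gripper value outside its range is refused whole. The fingers move at their own pace and stop on an object; the grip force is fixed at half the most. Time passes only in rows, so rows that repeat a pose let the fingers close. It gives the time, the measured TCP pose, the force, the opening and the grip force at its end, in the units of the state.
- robot.get_obs(): the state, without advancing time (a new reading comes with each control period).
- robot.snapshot(name): name is "scene" or "top" or "wrist"; returns a dict with "image" (384x512x3 uint8, red, green, blue), "z_map" (384x512 float32, m along the optical axis (not along the pixel's ray), 0 where there is no reading), "mtx" (3x3 intrinsics, pixels), "D" ([k1, k2, p1, p2, k3] as OpenCV has them; the pictures are not rectified), "R" (3x3) and "t" (3): a world point X has camera coordinates R X + t. Camera axes: x right, y down, z forward; pixel columns grow to the right and rows downward; lengths in m; the calibration is good to about 2 mm. A picture is of the moment at which its call begins.
- robot.close_job(): hands the job in; it is judged then, once.
The state is a dict: "time": time; "joint_positions": joint angles; "qvel": joint speeds; "joint_torque": joint torques, N m; "tool_pos": TCP position; "ee_rot": TCP orientation; "wrist_force": force on the tool from outside, world axes, zero at the start; "wrist_torque": the same for the moment, N m; "width": finger opening in m; "finger_force": force on a finger pad.
Only numpy, scipy, OpenCV 4.12 (cv2) and the standard library are available. Lean on these libraries where they do the work, as an engineer would, in place of code of your own. Each camera call takes 0.05 s, during which the arm holds its last target. There are 200 camera calls.

## Working session

There is one attempt and no reset: what is moved stays moved. The work goes in short steps, Python scripts to look and compute and a tool call to move; the robot and the scene stay as the last step left them, time stands still between calls to the robot, and variables do not carry over. Pictures are saved under pics/ and viewed, at most 10 in all, crops included, and the job is handed in when it is done.

Besides the shell and the picture viewer there is one more tool, called after "Emit:" as name(argument=value, ...) on one line, values as JSON. carry_out: Moves the arm, as the interface text tells. Its arguments: {"type":"object","properties":{"steps":{"type":"array","items":{"type":"array"}}},"required":["steps"]}

```bash
mkdir -p pics; cat > h.py <<'E'
import numpy as np, cv2
from bench import robot
def snap(n,f=None):
    s=robot.snapshot(n)
    if f: cv2.imwrite('pics/'+f,s['image'][:,:,::-1])
    return s
def ray_z(s,uv,z):
    p=cv2.undistortPoints(np.array([[uv]],float),s['mtx'],np.array(s['D']))[0,0]
    R=np.array(s['R']);t=np.array(s['t']);c=-R.T@t;d=R.T@np.array([p[0],p[1],1])
    return c+d*(z-c[2])/d[2]
def pt(s,uv):
    p=cv2.undistortPoints(np.array([[uv]],float),s['mtx'],np.array(s['D']))[0,0]
    z=s['z_map'][int(uv[1]),int(uv[0])]
    return np.array(s['R']).T@(z*np.array([p[0],p[1],1])-np.array(s['t']))
E
python3 - <<'E'
from h import *
a=snap('top','top.png');b=snap('scene','scene.png')
o=robot.get_obs();print({k:np.round(v,3) for k,v in o.items()}, robot.hold_point_z)
for s in(a,b): print(-np.array(s['R']).T@s['t'])
E
```

```text
{'time': np.float64(0.1), 'joint_positions': array([ 1.045,  0.088,  1.372, -0.   ,  1.684, -0.103]), 'qvel': array([ 0.001, -0.001, -0.004,  0.   , -0.   , -0.001]), 'joint_torque': array([ 2.0000e-03, -3.4125e+01, -3.0330e+01,  7.2000e-02,  3.0000e-02,
       -0.0000e+00]), 'tool_pos': array([0.225, 0.501, 0.204]), 'ee_rot': array([-3.14 , -0.   ,  2.719]), 'wrist_force': array([ 0.647, -0.39 , -0.005]), 'wrist_torque': array([0.002, 0.048, 0.028]), 'finger_force': np.float64(0.0), 'width': np.float64(0.094)} 0.0188
[ 0.0239786  -0.26028993  0.79675606]
[ 0.17006531 -0.75552157  0.61737301]
```

View pics/top.png

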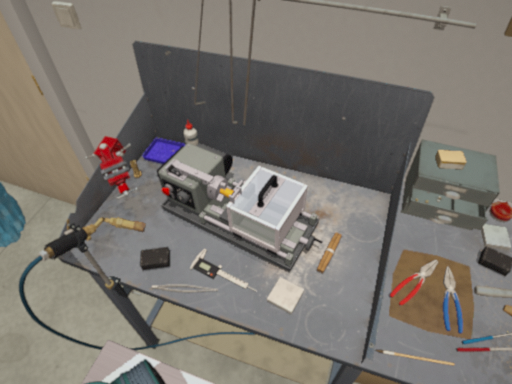

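View pics/scene.png

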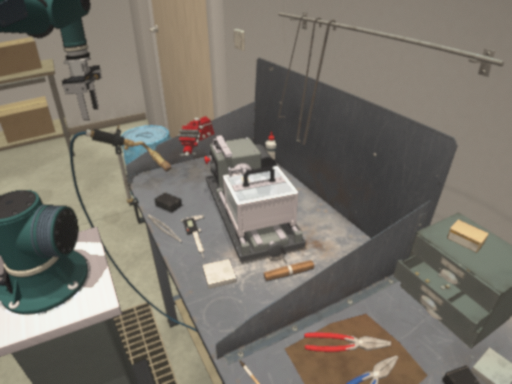

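The top view shows the guard with its black handle at about (268,190), the headstock at (197,170), and the lathe bed running from (165,205) to (320,240). In the scene view the handle is at about (259,177).

```bash
python3 - <<'E'
from h import *
for n,c,box in(('top',(268,190),(240,165,300,225)),('scene',(259,177),(225,160,300,200))):
    s=snap(n);im=s['image'].astype(int);x0,y0,x1,y1=box
    P=[];D=[];px=[]
    for v in range(y0,y1):
        for u in range(x0,x1):
            p=pt(s,(u,v)); dark=im[v,u].max()<75
            P.append(p);D.append(dark);px.append((u,v))
    P=np.array(P);D=np.array(D);px=np.array(px)
    h=P[(P[:,2]>.176)&(P[:,2]<.21)&D]; 
    r=P[(abs(P[:,2]-.15)<.006)&~D]
    print(n,len(h),h.mean(0),h.min(0),h.max(0)); 
    for q in(h,r):
        rect=cv2.minAreaRect(q[:,:2].astype(np.float32)*1000);print(len(q),rect, np.median(q[:,2]))
    # ray-based bar: dark pixels high
    k=px[(P[:,2]>.176)&(P[:,2]<.21)&D]
    print(k.min(0),k.max(0))
    g=np.array([ray_z(s,u,.188)[:2] for u in k]);print('ray',cv2.minAreaRect(g.astype(np.float32)*1000),g.mean(0))
# bed direction via lathe base plinth: low points edge
s=snap('top');im=s['image']
cv2.imwrite('pics/crop.png',cv2.resize(im[130:275,150:340,::-1],None,fx=4,fy=4,interpolation=cv2.INTER_CUBIC))
E
```

```text
top 117 [ 0.53042549 -0.0817479   0.18787252] [ 0.4994401 -0.0913999  0.176552 ] [ 0.56951926 -0.07263671  0.19347234]
117 ((534.8531494140625, -82.03785705566406), (8.357963562011719, 71.50566101074219), 79.5584487915039) 0.18926734291127642
2382 ((538.9127197265625, -80.78240966796875), (137.34442138671875, 151.46905517578125), 80.5191879272461) 0.14824468094379611
[259 176] [276 199]
ray ((529.6488647460938, -82.41600036621094), (12.996272087097168, 77.4111099243164), 79.91056823730469) [ 0.53037994 -0.08177967]
scene 94 [ 0.53607878 -0.08568702  0.18710047] [ 0.50066558 -0.09570214  0.1761568 ] [ 0.56929115 -0.07737193  0.19142384]
94 ((535.512451171875, -84.135986328125), (12.15482234954834, 69.12093353271484), 78.16419219970703) 0.1879066716601776
1549 ((537.278076171875, -83.53544616699219), (138.9685516357422, 150.80479431152344), 79.8610610961914) 0.14702219041897135
[245 167] [272 177]
ray ((531.0325927734375, -90.52850341796875), (28.955041885375977, 73.86576080322266), 81.5174560546875) [ 0.53535495 -0.08704327]
```

View pics/crop.png

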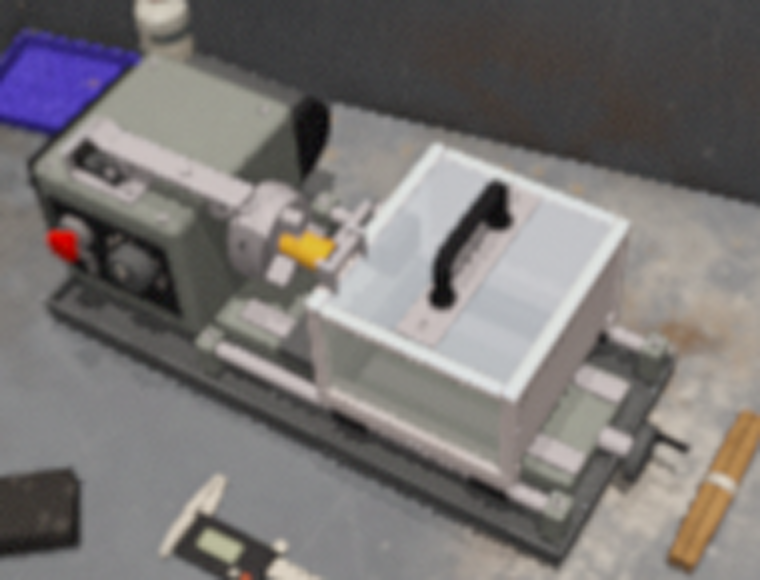

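The crop shows the handle lying across the slide, with the striker cheeks at the roof's near left edge, pointing to the headstock. The grip bar is at about (0.535, -0.083) and the lathe's yaw is about -10°. I'll move above the handle.

Emit:
carry_out(steps=[[[-0.03, -0.024, -0.03], 0, -1], [[-0.075, -0.058, -0.06], -0.2, -1], [[-0.12, -0.094, -0.06], -0.4, -1], [[-0.165, -0.129, -0.06], -0.6, -1], [[-0.21, -0.164, -0.06], -0.8, -1], [[-0.255, -0.199, -0.06], -1.0, -1], [[-0.3, -0.234, -0.06], -1.2, -1], [[-0.345, -0.269, -0.06], -1.42, -1], [[-0.39, -0.304, -0.06], -1.42, -1], [[-0.435, -0.339, -0.06], -1.42, -1]])

```text
time: 1.5
tool_pos: [0.4838, 0.0122, 0.2655]
ee_rot: [3.141, 0.0, 2.966]
wrist_force: [1.4, 0.2, 0.3]
width: 0.0937
finger_force: 0.0
```

Emit:
carry_out(steps=[[[-0.033, -0.044, 0], 0, -1], [[-0.067, -0.087, 0], 0, -1], [[-0.067, -0.087, 0], 0, -1], [[-0.067, -0.087, 0], 0, -1]])

```text
time: 2.0
tool_pos: [0.5338, -0.083, 0.2652]
ee_rot: [3.141, -0.001, 2.966]
wrist_force: [-0.4, 0.8, -0.1]
width: 0.0936
finger_force: 0.0
```

```bash
python3 - <<'E'
from h import *
s=snap('wrist','w.png');o=robot.get_obs();print(o['tool_pos'],o['ee_rot'],o['wrist_force'])
im=s['image'].astype(int)
P=[]
for v in range(0,384,2):
  for u in range(0,512,2):
    if im[v,u].max()<75:
      p=pt(s,(u,v))
      if .178<p[2]<.2 and np.hypot(p[0]-.535,p[1]+.083)<.06:P.append(p)
P=np.array(P);print(len(P),cv2.minAreaRect(P[:,:2].astype(np.float32)*1000),P.max(0))
E
```

```text
[ 0.53378602 -0.08246834  0.26560657] [ 3.14099620e+00 -1.37627548e-04  2.96757227e+00] [0.66145665 0.26888807 0.04756915]
190 ((536.498779296875, -81.12432098388672), (10.176257133483887, 74.8570556640625), 80.25257873535156) [ 0.57391575 -0.07014728  0.1925202 ]
```

View pics/w.png

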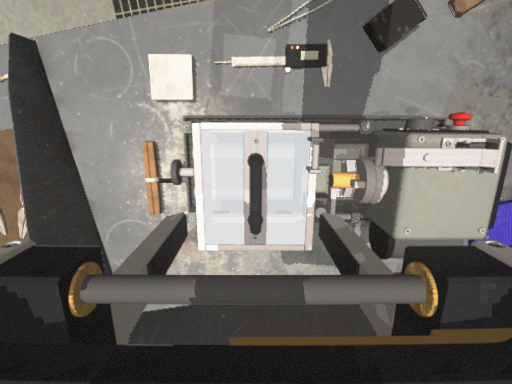

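The wrist view shows the handle upright at (256,195), parallel to the pads and centred between the fingers. I'll descend and grip.

Emit:
carry_out(steps=[[[-0.002, 0.001, 0.03], 0, -0.6], [[-0.002, 0.001, 0.065], 0, -0.3], [[-0.002, 0.001, 0.09], 0, -0.3], [[-0.002, 0.001, 0.098], 0, -0.3], [[-0.002, 0.001, 0.098], 0, 0.3], [[-0.002, 0.001, 0.098], 0, 1], [[-0.002, 0.001, 0.098], 0, 1], [[-0.002, 0.001, 0.098], 0, 1], [[-0.002, 0.001, 0.098], 0, 1], [[-0.002, 0.001, 0.098], 0, 1]])

```text
time: 3.3
tool_pos: [0.5365, -0.0825, 0.1677]
ee_rot: [3.141, 0.001, 2.967]
wrist_force: [0.1, 1.6, 1.1]
width: 0.0115
finger_force: 30.0
```

Emit:
carry_out(steps=[[[0, 0.005, 0], 0, 1], [[0, 0.013, 0], 0, 1], [[0, 0.021, 0], 0, 1], [[0, 0.029, 0], 0, 1], [[0, 0.037, 0], 0, 1], [[0, 0.045, 0], 0, 1], [[0, 0.05, 0], 0, 1], [[0, 0.05, 0], 0, 1]])

```text
time: 4.3
tool_pos: [0.5455, -0.0323, 0.1677]
ee_rot: [3.14, 0.001, 2.968]
wrist_force: [2.2, 1.3, 2.9]
width: 0.0108
finger_force: 30.0
```

```bash
python3 - <<'E'
from h import *
s=snap('wrist');t=snap('top')
o=robot.get_obs();print(o['tool_pos'],o['wrist_force'],o['width'])
a=cv2.resize(s['image'][60:260,150:510,::-1],None,fx=2,fy=2);cv2.imwrite('pics/c2.png',a)
# high-res depth profile: heights along lathe y through line x=-42 from handle
e=np.array([.174,.985]);f=np.array([.985,-.174]);h=o['tool_pos'][:2]
Q=[]
for v in range(0,384):
  for u in range(150,512):
    p=pt(s,(u,v));d=p[:2]-h
    if abs(d@f+.042)<.004: Q.append((d@e,p[2]))
Q=np.array(Q)
for b in np.arange(.03,.2,.006):
    m=(Q[:,0]>=b)&(Q[:,0]<b+.006)
    if m.any():print(round(b*1000),m.sum(),np.round(np.percentile(Q[m,1],[10,90])*1000))
E
```

```text
[ 0.54541794 -0.03268874  0.16773508] [1.95201331 1.29917317 1.95551499] 0.011077554743177124
30 83 [147. 149.]
36 82 [147. 149.]
42 83 [147. 149.]
48 81 [147. 149.]
54 124 [147. 167.]
60 144 [149. 168.]
66 1 [175. 175.]
72 113 [174. 176.]
78 143 [174. 178.]
84 111 [176. 178.]
90 108 [177. 178.]
96 113 [176. 178.]
102 113 [177. 178.]
108 111 [177. 178.]
114 241 [ 53. 179.]
120 255 [ 51. 180.]
126 101 [145. 178.]
132 112 [176. 178.]
138 112 [176. 178.]
144 123 [177. 178.]
150 106 [177. 178.]
156 110 [176. 178.]
162 114 [177. 178.]
168 20 [149. 178.]
```

View pics/c2.png

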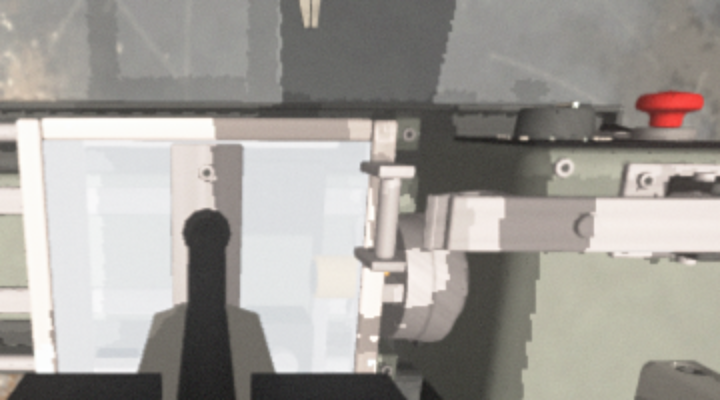

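The crop shows the striker at (388,210) and the catch nose at (432,220), so about 10 mm is left before contact. The slide is about 40 mm open. I'll continue slowly.

Emit:
carry_out(steps=[[[0, 0.004, 0], 0, 1], [[0, 0.008, 0], 0, 1], [[0, 0.012, 0], 0, 1], [[0, 0.016, 0], 0, 1], [[0, 0.02, 0], 0, 1], [[0, 0.023, 0], 0, 1], [[0, 0.026, 0], 0, 1], [[0, 0.028, 0], 0, 1], [[0, 0.03, 0], 0, 1], [[0, 0.03, 0], 0, 1]])

```text
time: 5.65
tool_pos: [0.5502, -0.006, 0.1677]
ee_rot: [-3.137, 0.001, 2.965]
wrist_force: [2.0, -6.5, 4.0]
width: 0.0107
finger_force: 30.0
```

```bash
python3 - <<'E'
from h import *
s=snap('wrist')
o=robot.get_obs();print(o['tool_pos'],o['wrist_force'],o['width'])
a=cv2.resize(s['image'][100:230,280:510,::-1],None,fx=3,fy=3);cv2.imwrite('pics/c3.png',a)
E
```

```text
[ 0.55016766 -0.00596009  0.16769121] [ 1.34429456 -6.54065667  4.81451281] 0.011119238583515349
```

View pics/c3.png

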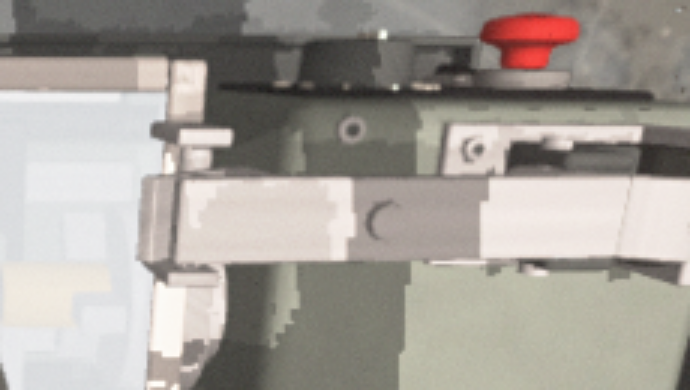

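The crop shows the nose (150,220) riding over the striker bar (197,160), not yet dropped. The arm yields at roughly 2 N/mm. I'll push on.

Emit:
carry_out(steps=[[[0, 0.002, 0], 0, 1], [[0, 0.004, 0], 0, 1], [[0, 0.006, 0], 0, 1], [[0, 0.008, 0], 0, 1], [[0, 0.01, 0], 0, 1], [[0, 0.012, 0], 0, 1], [[0, 0.012, 0], 0, 1]])

```text
time: 6.58
tool_pos: [0.5529, 0.0091, 0.1677]
ee_rot: [3.139, 0.001, 2.968]
wrist_force: [4.3, -0.5, 3.3]
width: 0.0108
finger_force: 30.0
```

Emit:
carry_out(steps=[[[0, 0.001, 0], 0, 1], [[0, 0.002, 0], 0, 1], [[0, 0.003, 0], 0, 1], [[0, 0.004, 0], 0, 1], [[0, 0.005, 0], 0, 1], [[0, 0.005, 0], 0, 1]])

```text
time: 7.32
tool_pos: [0.5534, 0.0122, 0.1677]
ee_rot: [-3.141, 0.001, 2.966]
wrist_force: [3.9, -3.0, 4.4]
width: 0.0108
finger_force: 30.0
```

```bash
python3 - <<'E'
from h import *
s=snap('wrist')
o=robot.get_obs();print(o['tool_pos'],o['wrist_force'],o['width'])
a=cv2.resize(s['image'][100:230,280:510,::-1],None,fx=3,fy=3);cv2.imwrite('pics/c4.png',a)
e=np.array([.174,.985]);f=np.array([.985,-.174]);h=o['tool_pos'][:2]
Q=np.array([(*(pt(s,(u,v))),) for v in range(100,230) for u in range(280,511)])
d=Q[:,:2]-h;m=(abs(d@f+.042)<.005)&(Q[:,2]>.165)
y=d@e
for b in np.arange(.04,.17,.01):
    k=m&(y>=b)&(y<b+.01)
    if k.any():print(round(b*1000),np.round(np.median(Q[k,2])*1000,1))
E
```

```text
[0.55342915 0.01221216 0.16770632] [ 4.42207365 -2.39535865  3.45676956] 0.011265830691364796
40 177.4
50 177.5
60 177.5
70 178.2
80 177.6
90 177.5
100 177.6
110 177.5
120 177.5
130 178.9
140 182.2
150 167.4
160 167.5
```

View pics/c4.png

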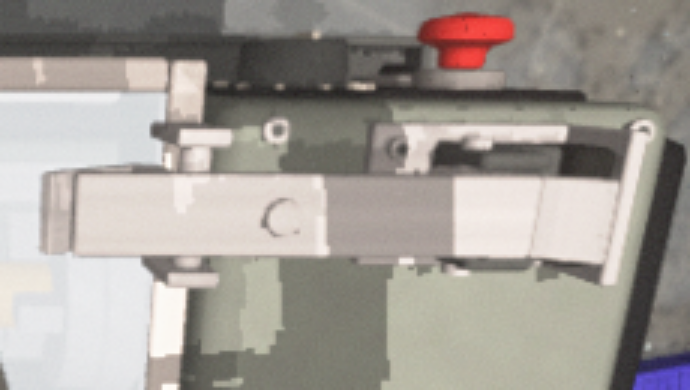

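The crop shows the lever lying level (depth gives 177.5 mm all along it), with its nose (58,215) well past the striker (193,160), so the catch has dropped. I'll press gently to find the end stop.

Emit:
carry_out(steps=[[[0, 0.001, 0], 0, 1], [[0, 0.002, 0], 0, 1], [[0, 0.003, 0], 0, 1], [[0, 0.003, 0], 0, 1], [[0, 0.003, 0], 0, 1]])

```text
time: 8.0
tool_pos: [0.5534, 0.0122, 0.1677]
ee_rot: [-3.135, 0.001, 2.964]
wrist_force: [3.3, -9.8, 4.1]
width: 0.0114
finger_force: 30.0
```

The guard is at the stop, with no movement and force rising about 2.3 N/mm. Now a slow pull, in stages.

Emit:
carry_out(steps=[[[0, -0.001, 0], 0, 1], [[0, -0.002, 0], 0, 1], [[0, -0.003, 0], 0, 1], [[0, -0.004, 0], 0, 1], [[0, -0.005, 0], 0, 1], [[0, -0.006, 0], 0, 1], [[0, -0.007, 0], 0, 1], [[0, -0.008, 0], 0, 1], [[0, -0.008, 0], 0, 1]])

```text
time: 9.12
tool_pos: [0.5529, 0.0092, 0.1677]
ee_rot: [3.139, 0.001, 2.968]
wrist_force: [6.3, 1.3, 3.5]
width: 0.0113
finger_force: 30.0
```

Emit:
carry_out(steps=[[[0, -0.0005, 0], 0, 1], [[0, -0.001, 0], 0, 1], [[0, -0.0015, 0], 0, 1], [[0, -0.002, 0], 0, 1], [[0, -0.002, 0], 0, 1]])

```text
time: 9.75
tool_pos: [0.5528, 0.0086, 0.1677]
ee_rot: [3.136, 0.001, 2.969]
wrist_force: [5.8, 4.5, 3.0]
width: 0.011
finger_force: 30.0
```

Emit:
carry_out(steps=[[[0, -0.0005, 0], 0, 1], [[0, -0.001, 0], 0, 1], [[0, -0.0015, 0], 0, 1], [[0, -0.002, 0], 0, 1], [[0, -0.0025, 0], 0, 1], [[0, -0.003, 0], 0, 1], [[0, -0.003, 0], 0, 1], [[0, -0.003, 0], 0, 1]])

```text
time: 10.75
tool_pos: [0.5526, 0.0075, 0.1677]
ee_rot: [3.132, 0.002, 2.97]
wrist_force: [6.5, 8.1, 3.2]
width: 0.0112
finger_force: 30.0
```

Emit:
carry_out(steps=[[[0, -0.0005, 0], 0, 1], [[0, -0.001, 0], 0, 1], [[0, -0.0015, 0], 0, 1], [[0, -0.0015, 0], 0, 1], [[0, -0.0015, 0], 0, 1]])

```text
time: 11.38
tool_pos: [0.5525, 0.007, 0.1677]
ee_rot: [3.131, 0.002, 2.97]
wrist_force: [8.0, 10.1, 3.6]
width: 0.0114
finger_force: 30.0
```

The catch holds at about 10 N at the hand, with the guard yielding only 2.2 mm on the cushion. I'll relax it back towards home and let go.

Emit:
carry_out(steps=[[[0, 0.002, 0], 0, 1], [[-0.001, 0.004, 0], 0, 1], [[-0.002, 0.006, 0], 0, 1], [[-0.002, 0.008, 0], 0, 1], [[-0.002, 0.009, 0], 0, 1], [[-0.002, 0.009, 0], 0, 1]])

```text
time: 12.12
tool_pos: [0.5531, 0.0105, 0.1677]
ee_rot: [3.141, -0.004, 2.967]
wrist_force: [0.5, -1.3, 6.3]
width: 0.0113
finger_force: 30.0
```

Slide is about 1.7 mm with almost no load. Opening part way, then lifting.

Emit:
carry_out(steps=[[[0, 0, 0], 0, 0.6], [[0, 0, 0], 0, 0.2], [[0, 0, 0], 0, 0.2], [[0, 0, 0], 0, 0.2], [[0, 0, -0.01], 0, 0.2], [[0, 0, -0.03], 0, 0.2], [[0, 0, -0.06], 0, 0.2], [[0, 0, -0.1], 0, 0.2], [[0, 0, -0.1], 0, 0.2], [[0, 0, -0.1], 0, 0.2]])

```text
time: 13.38
tool_pos: [0.5545, 0.01, 0.2671]
ee_rot: [3.142, -0.0, 2.967]
wrist_force: [-0.1, 0.0, -0.4]
width: 0.0373
finger_force: 0.0
```

```bash
python3 - <<'E'
from h import *
s=snap('wrist','w5.png')
o=robot.get_obs();print(o['tool_pos'],o['wrist_force'],o['width'],o['time'])
im=s['image'].astype(int);P=[]
for v in range(0,384,2):
  for u in range(0,512,2):
    if im[v,u].max()<75:
      p=pt(s,(u,v))
      if .178<p[2]<.2 and np.hypot(p[0]-.553,p[1]-.01)<.06:P.append(p)
P=np.array(P);print(len(P),cv2.minAreaRect(P[:,:2].astype(np.float32)*1000))
E
```

```text
[0.55417168 0.00998294 0.26616283] [-0.28865662 -0.18855762 -0.69117252] 0.03781058611936541 13.425
199 ((553.3668212890625, 10.62685775756836), (10.210750579833984, 75.10868835449219), 79.8560791015625)
```

View pics/w5.png

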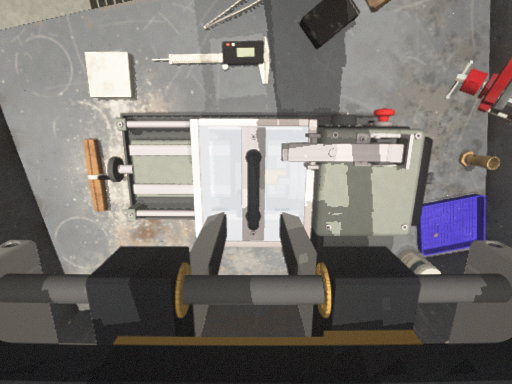

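The picture shows the guard shut against the headstock with the catch over the striker at (300,152). The gripper is clear, and the caliper, block and clamp lie where they were.

```bash
python3 -c "
from bench import robot
print(robot.close_job())"
```

```text
the job is handed in; nothing more can be done
None
```

The guard is shut and caught: the catch held a slow pull to about 10 N at the hand (about 9 N on the catch, estimated), the guard was then let go about 2 mm from its stop, the loose items were not touched, and the job is handed in, though no verdict came back.

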